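# Fetch the tea tin from the crowded condiment tray and weigh it

### The arm

A 6-joint arm with a two-finger parallel gripper is mounted at the origin on the work surface. World frame = base frame: x ahead of the robot, y to its left, z up, the work surface at z = 0. Lengths are in m, angles in rad, forces in N, time in s.
With the tool pointing down it reaches from about 0.25 to 0.725 m from the base axis. Payload 4 kg.
Tool frame: the origin (TCP) lies at the very end of the fingers, on their centre line; the grasp point (between the pads) lies 19 mm behind it; z points along the fingers, y is the line along which they close (so a half turn about z gives the same grasp; the last joint's range is limited). The gripper opens to 85 mm and grips with 20 to 120 N. Pads are 22 mm wide; open, the fingers measure 114 mm over their backs; the gripper's body (76 mm by 85 mm) begins 54 mm behind the grasp point. The pads swing forward as they close: fully open they stand 13 mm farther back than shut.
Start: joints at [1.182, 0.241, 0.005, 1.335, 0, 1.571], TCP at [0.19, 0.463, 0.231] pointing down, gripper open.
Joint ranges: [-2.72, 2.72], [-1.05, 1.87], [-1.09, 1.28], [-1.99, 2.15], [-1.42, 1.44], [-3.14, 3.14]. Speed limits (rad/s): [2.79, 2.79, 3.14, 3.14, 3.14, 3.14].

### API

Orientations are given as a unit quaternion [x, y, z, w].
In Python, from workcell import bot, vision, workorder, boxes_of gives the robot as it stands.
- The arm moves only by the tool send_rows, never from a script. Its argument "motion" is text: rows parted by semicolons, each of 5 numbers parted by spaces: the closure, from -1 (fully open) to 1 (shut), so that 0 is half open, then the shift along the tool's x, y, z in cm, then the turn about the tool's z in rad. In form: claw x y z twist; .... A call has 1 to 5 rows; each row is the pose to reach, as a shift and turn from the pose commanded when the call began, along the tool's axes at that moment; what a row does not reach only later rows make up. A row lasts 1/10 s, in which the tool goes at most 50 mm and 8.59 degrees, less where a joint would pass 70% of its speed; a pose out of reach is approached as far as the arm can. A call with a gripper value outside its range is refused whole. The fingers move at their own pace and stop on an object; the grip force is fixed at half the most. Time passes only in rows, so rows that repeat a pose let the fingers close. It gives the time, the measured TCP pose, the force, the opening and the grip force at its end, in the units of the state.
- bot.get_obs(): the state, without advancing time (a new reading comes with each control period).
- vision.camera(name): name is "side" or "top" or "wrist"; returns the picture (400x640x3 uint8, red, green, blue); there is no depth.
- vision.camera_model(name): a dict with "fov_y" (degrees; the focal length in pixels is half the picture's height over the tangent of half this angle, whatever the lens; pixels are square), "cx", "cy" (the principal point, pixels), "k1" (the pictures are not rectified: a ray, as slopes to the right and down, at radius r is drawn at 1 + k1 r^2 times it, then the intrinsics apply), "world_from_camera" (4x4, takes a point from camera to world coordinates); the wrist camera has in their place "hand_eye" (4x4, takes a point from camera to tool coordinates, whose origin is the TCP and whose axes are the flange's). Camera axes: x right, y down, z forward; pixel columns grow to the right and rows downward; lengths in m; the calibration is good to about 2 mm. A picture is of the moment at which its call begins: read the wrist's pose just before it. camera_model takes no time and is no camera call.
- workorder.job_done(): hands the job in; it is judged then, once.
Trained networks look in the newest picture that a camera, given by its name, has taken for a name from the list of things; names that differ only in an ending like _2 or _b are one class to them, and where a whole thing is asked for, a point or a joint stands for the part that bears it (a point fixed in the world has none). Each returns a list of dicts, best first, with "conf" (0 to 1); they miss things now and then, are a little off and sometimes report something else, mostly with a low value. They report only what shows in the picture. A call takes as long as a camera call. They do not tell look-alikes from the thing itself.
- boxes_of(camera, target): "rect" ([centre column, centre row, width, height] in pixels, round what is visible of it).
The state is a dict: "clock": time; "joint_pos": joint angles; "joint_vel": joint speeds; "tau": joint torques, N m; "eef_pos": TCP position; "tool_rot": TCP orientation; "ft_force": force on the tool from outside, world axes, zero at the start; "ft_torque": the same for the moment, N m; "grip_width": finger opening in m; "grasp_force": force on a finger pad.
Only numpy, scipy, OpenCV 4.12 (cv2) and the standard library are available. Lean on these libraries where they do the work, as an engineer would, in place of code of your own. Each camera call takes 0.05 s, during which the arm holds its last target. There are 200 camera calls.

### The job

On the condiment tray the low square tea tin is hemmed in by the pepper mill, the steel sugar shaker and the white jar: stand all three of them upright on the chopping board first, then fetch the tin and set it upright in the middle of the scale's round platform. Only once the tin is on the scale, put the mill, the shaker and the jar back on the tray, each upright in the very place it came from. Do not knock over or push aside the drinking glass.

Things in the scene. Friction and masses are not known exactly. Their poses are not given: they have to be found in the camera images.
- mill_mid (a point): Dark wooden pepper mill, a round turned body 76 mm tall, standing on the tray. Point: on its axis, half-way up (38 mm above its underside); z is its axis, upward. Diameter 42 mm in a straight waist from 24 to 52 mm above the underside, 52 mm at the foot, 50 mm at the head. About 0.2 kg.
- shaker_mid (a point): Steel sugar shaker, a plain round cylinder of diameter 50 mm with a domed top, 80 mm tall (straight up to 64 mm), standing on the tray. Point: on its axis, half-way up (40 mm above its underside); z is its axis, upward. About 0.22 kg.
- jar_mid (a point): White ceramic storage jar, a round cylinder of diameter 54 mm up to 64 mm, with a flat cork lid of diameter 48 mm on it (fixed to it), 76 mm tall in all, standing on the tray. Point: on its axis, half-way up (38 mm above its underside); z is its axis, upward. About 0.3 kg.
- tin_mid (a point): Low square aluminium tea tin, 48 x 48 mm and 46 mm tall, lid fixed; stands on the tray between the three taller things, with a gap of only about 12 to 17 mm to each. Point: its centre, 23 mm above its underside; x and y are square to its sides, z upward. About 0.18 kg.
- tray: Wooden condiment tray, fixed, 200 mm (x) by 230 mm (y), floor 8 mm above the worktop, low rim 6 mm thick reaching 18 mm above the worktop. Origin: centre of its underside; x points away from the robot, y to its left side. The tin stands at about x = 22, y = 0 mm; the mill, the shaker and the jar stand, in an order that changes, at about (22, 64), (22, -64) and (-43, 0) mm, that is to the left, to the right and in front of the tin.
- board: Plank chopping board, fixed flat on the worktop to the left or the right of the tray, 240 mm (x) by 160 mm (y), 15 mm thick; a short handle tab with a dark spot sticks out beyond its +x end and does not count. Origin: centre of the underside of the 240 x 160 mm part.
- scale_platform (a point): Kitchen scale, fixed on the other side of the tray: a flat white body 210 x 160 mm, 18 mm high, with a round steel platform of diameter 136 mm whose top is 28 mm above the worktop and does not give way, and a dark display towards the robot. Point: centre of the platform's top face; z upward.
- glass_mid (a point): Drinking glass (bystander) of greenish glass, 60 mm across, 85 mm tall, standing on the worktop between the robot and the tray. Point: on its axis, half-way up; z upward.
Things that resemble listed ones, but are neither listed nor needed, are in the scene too. What is shaped like the part that bears tin_mid but turquoise is not meant.

How it is judged:
On the way, in this order (a step that is already met when the one before it is completed fails the run):
1. mill, shaker and jar all stand upright on the chopping board (x of mill_mid in the frame of board between -0.12 and 0.12 m and y of mill_mid in the frame of board between -0.08 and 0.08 m and z of mill_mid in the frame of board between 0.045 and 0.061 m and angle between each of mill_mid, shaker_mid, jar_mid's own z axis and vertical below 0.15 rad and x of shaker_mid in the frame of board between -0.12 and 0.12 m and y of shaker_mid in the frame of board between -0.08 and 0.08 m and z of shaker_mid in the frame of board between 0.047 and 0.063 m and x of jar_mid in the frame of board between -0.12 and 0.12 m and y of jar_mid in the frame of board between -0.08 and 0.08 m and z of jar_mid in the frame of board between 0.045 and 0.061 m), for 0.2 s.
2. the tin stands in the middle of the scale's platform while the other three still stand on the board (all of step 1 and horizontal distance between tin_mid and scale_platform below 0.015 m and z of tin_mid in the frame of scale_platform between 0.015 and 0.031 m and angle between tin_mid's own z axis and vertical below 0.15 rad), for 0.2 s.
At the end, for the whole second after the job is handed in: The tin stands upright on the scale's platform, its centre within 15 mm of the platform's centre; the mill, the shaker and the jar stand upright, each with its centre within 15 mm of where it stood at the start; all at rest (horizontal distance between tin_mid and scale_platform below 0.015 m and z of tin_mid in the frame of scale_platform between 0.015 and 0.031 m and angle between each of tin_mid, mill_mid, shaker_mid, jar_mid's own z axis and vertical below 0.15 rad and linear speed of each of tin, mill, shaker, jar below 0.02 m/s and distance of each of mill_mid, shaker_mid, jar_mid from where it was at the start of the episode below 0.015 m); the robot touches nothing.
It fails at once if the drinking glass is knocked over or pushed more than 30 mm (distance of glass_mid from where it was at the start of the episode above 0.03 m or angle between glass_mid's own z axis and vertical above 0.5 rad).
It also fails if it takes over 147 s, if anything falls off the work surface, if the arm or the gripper's body presses on something with over 40 N, if the wrist force passes 120 N, or if a joint passes its speed limit or range.

## Working session

There is one attempt and no reset: what is moved stays moved. The work goes in short steps, Python scripts to look and compute and a tool call to move; the robot and the scene stay as the last step left them, time stands still between calls to the robot, and variables do not carry over. Pictures are saved under pics/ and viewed, at most 14 in all, crops included, and the job is handed in when it is done.

Besides the shell and the picture viewer there is one more tool, called in YAML: its name, and indented under it one key for each argument. send_rows: Moves the arm, as the interface text tells. Its arguments: {"type":"object","properties":{"motion":{"type":"string"}},"required":["motion"]}

```bash
ls; mkdir -p pics; python3 - <<'E'
from workcell import bot, vision, boxes_of
import cv2,json
for c in ("top","side"):
    im=vision.camera(c); cv2.imwrite(f"pics/{c}0.png",im[:,:,::-1])
    m=vision.camera_model(c); print(c,{k:(v if not hasattr(v,'tolist') else v.tolist()) for k,v in m.items()})
    for t in ["mill_mid","shaker_mid","jar_mid","tin_mid","tray","board","scale_platform","glass_mid"]:
        try: print(t,[(round(d["conf"],2),[round(float(x),1) for x in d["rect"]]) for d in boxes_of(c,t)[:3]])
        except Exception as e: print(t,e)
o=bot.get_obs(); print(o)
print(vision.camera_model("wrist"))
E
```

```text
pics
top {'fov_y': 53.94130036503988, 'cx': 321.0219549685256, 'cy': 198.1638084387736, 'k1': -0.090832919030498, 'world_from_camera': [[0.007184236141163506, -0.9897517703531455, 0.14261774024952922, 0.41020167839116906], [-0.999807820636337, -0.009711135522950592, -0.017029845603336, 0.012921183464047737], [0.0182403000382827, -0.14246798563069904, -0.9896313275785303, 0.9997056627257741], [0.0, 0.0, 0.0, 1.0]]}
mill_mid [(0.56, [307.0, 163.8, 17.8, 27.1])]
shaker_mid [(0.71, [359.2, 166.4, 20.3, 27.9])]
jar_mid [(0.75, [331.1, 193.2, 21.8, 21.5])]
tin_mid [(0.79, [331.2, 167.8, 19.1, 23.5]), (0.76, [257.6, 184.9, 20.6, 19.4]), (0.74, [369.9, 253.6, 24.3, 18.5])]
tray [(0.57, [330.6, 177.1, 89.1, 81.9])]
board [(0.92, [444.9, 205.7, 72.4, 119.9])]
scale_platform [(0.82, [189.4, 217.0, 69.5, 85.8])]
glass_mid [(0.67, [308.4, 248.2, 29.4, 24.3])]
side {'fov_y': 47.66660403226898, 'cx': 324.0407658294717, 'cy': 189.86274141961627, 'k1': -0.10945726361917943, 'world_from_camera': [[0.8922691220413874, -0.3355451530119, 0.3021014136704958, 0.2395055877819824], [-0.45112461788367014, -0.
[... 1070 characters left out ...]
93195281e-01,  9.81160325e-01, -1.19323434e-05,  4.14985469e-06]), 'ft_force': array([-0.58794476,  0.92461771, -0.39636884]), 'ft_torque': array([0.02371835, 0.01248565, 0.02627377]), 'grasp_force': 0.0, 'grip_width': 0.08543284812731297}
{'fov_y': 58.88681916997615, 'cx': 320.5915728807976, 'cy': 202.7101441680529, 'k1': -0.02624644338128581, 'hand_eye': array([[ 1.68166865e-03, -9.57328263e-01, -2.88997870e-01,
         7.33246918e-02],
       [ 9.99998087e-01,  1.89860496e-03, -4.70324416e-04,
         1.51003276e-04],
       [ 9.98947646e-04, -2.88996526e-01,  9.57329624e-01,
        -1.42053827e-01],
       [ 0.00000000e+00,  0.00000000e+00,  0.00000000e+00,
         1.00000000e+00]])}
```

View pics/top0.png

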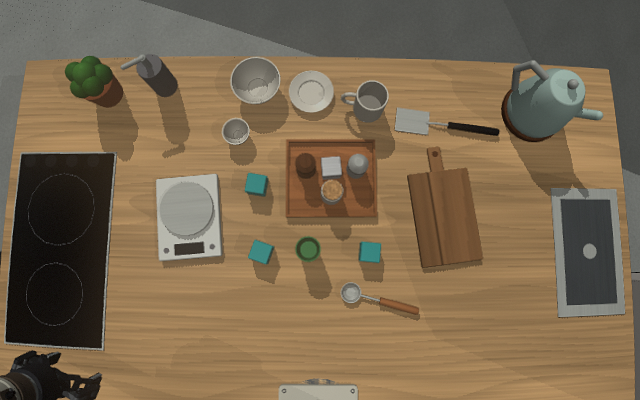

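View pics/side0.png

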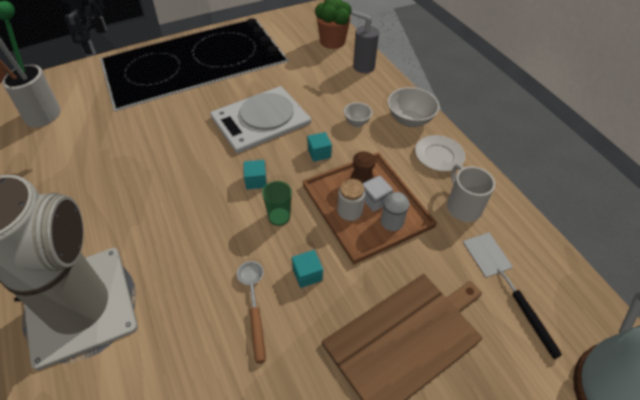

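```bash
cat > h.py <<'E'
import numpy as np, cv2
from scipy.spatial.transform import Rotation as R
from workcell import bot, vision, boxes_of
def cam(c,o=None):
    m=vision.camera_model(c); f=200/np.tan(np.radians(m["fov_y"])/2)
    if c=="wrist":
        o=o or bot.get_obs(); T=np.eye(4); T[:3,:3]=R.from_quat(o["tool_rot"]).as_matrix(); T[:3,3]=o["eef_pos"]; T=T@m["hand_eye"]
    else: T=np.array(m["world_from_camera"])
    return m,f,T
def p2w(cm,u,v,z):
    m,f,T=cm; d=np.array([(u-m["cx"])/f,(v-m["cy"])/f]); s=d.copy()
    for _ in range(20): s=d/(1+m["k1"]*(s@s))
    r=T[:3,:3]@np.array([*s,1]); return (T[:3,3]+r*(z-T[2,3])/r[2])
def w2p(cm,P):
    m,f,T=cm; q=(np.atleast_2d(P)-T[:3,3])@T[:3,:3]; s=q[:,:2]/q[:,2:]; s=s*(1+m["k1"]*(s**2).sum(1,keepdims=True)); return s*f+[m["cx"],m["cy"]]
def snap(c,name):
    o=bot.get_obs(); im=np.ascontiguousarray(vision.camera(c)[:,:,::-1]); cv2.imwrite(f"pics/{name}.png",im); return im,cam(c,o)
def delta(x,y,z,yang):
    """cm shift in tool axes and twist to reach world pose, tool y at yang"""
    o=bot.get_obs(); M=R.from_quat(o["tool_rot"]).as_matrix(); d=M.T@(np.array([x,y,z])-o["eef_pos"])*100
    a=np.arctan2(M[1,1],M[0,1]); return np.round(d,2), round(float(a-yang),3)
E
python3 - <<'E'
from h import *
c=cam("top")
for n,u,v,z in [("mill",305,157,.084),("shaker",359,156,.088),("jar",331,188,.084),("tin",331,166,.054),("trayTL",287,140,.018),("trayTR",376,140,.018),("trayBL",287,217,.018),("trayBR",377,216,.018),
 ("bTL",408,173,.015),("bTR",467,167,.015),("bBR",481,260,.015),("bBL",423,268,.015),("scale",187,209,.028),("glass",308,243,.085)]:
    print(n,p2w(c,u,v,z).round(4))
print(delta(.36,0,.25,0))
E
```

```text
mill [0.6412 0.0362 0.084 ]
shaker [ 0.6443 -0.0928  0.088 ]
jar [ 0.5667 -0.0263  0.084 ]
tin [ 0.6268 -0.0274  0.054 ]
trayTL [0.7025 0.085  0.018 ]
trayTR [ 0.7056 -0.1456  0.018 ]
trayBL [0.5032 0.0809 0.018 ]
trayBR [ 0.5077 -0.1453  0.018 ]
bTL [ 0.6199 -0.2279  0.015 ]
bTR [ 0.6382 -0.3852  0.015 ]
bBR [ 0.3975 -0.4114  0.015 ]
bBL [ 0.378  -0.2605  0.015 ]
scale [0.5196 0.3311 0.028 ]
glass [0.4368 0.0266 0.085 ]
(array([-33.31, -36.35,  -1.87]), 1.182)
```

```bash
python3 -c "
from h import *
print(delta(.605,.01,.27,0))"
```

```text
(array([-55.61, -26.14,  -3.87]), 1.182)
```

send_rows:
  motion: "-1 -55.6 -26.1 -3.9 1.182; -1 -55.6 -26.1 -3.9 1.182; -1 -55.6 -26.1 -3.9 1.182; -1 -55.6 -26.1 -3.9 1.182; -1 -55.6 -26.1 -3.9 1.182"

```text
clock: 1.4
eef_pos: [0.3594, 0.2775, 0.2475]
tool_rot: [0.541, 0.841, 0.0, 0.0]
ft_force: [0.5, 1.9, -0.1]
grip_width: 0.0851
grasp_force: 0.0
```

```bash
python3 -c "
from h import *
print(delta(.605,.01,.27,0),bot.get_obs()['joint_pos'])"
```

```text
(array([-34.51,  11.3 ,  -2.25]), 0.426) [ 6.57508515e-01  1.41948922e-01 -7.55122841e-02  1.35253811e+00
  1.06082363e-05  1.80193418e+00]
```

send_rows:
  motion: "-1 -34.5 11.3 -2.2 0.426; -1 -34.5 11.3 -2.2 0.426; -1 -34.5 11.3 -2.2 0.426; -1 -34.5 11.3 -2.2 0.426; -1 -34.5 11.3 -2.2 0.426"

```text
clock: 1.9
eef_pos: [0.5294, 0.0943, 0.2626]
tool_rot: [0.705, 0.709, 0.0, 0.0]
ft_force: [0.8, 0.9, 0.4]
grip_width: 0.0852
grasp_force: 0.0
```

```bash
python3 -c "
from h import *
print(delta(.605,.01,.27,0),bot.get_obs()['joint_pos'])"
```

```text
(array([-8.48,  7.52, -0.74]), 0.006) [1.76219884e-01 3.05537907e-01 1.73366010e-01 1.43794112e+00
 2.34168270e-04 1.74131722e+00]
```

send_rows:
  motion: "-1 -8.5 7.5 -0.7 0.006; -1 -8.5 7.5 -0.7 0.006; -1 -8.5 7.5 -0.7 0.006; -1 -8.5 7.5 -0.7 0.006"

```text
clock: 2.3
eef_pos: [0.6049, 0.0092, 0.2683]
tool_rot: [0.708, 0.706, -0.0, -0.0]
ft_force: [0.6, -0.0, -0.3]
grip_width: 0.0858
grasp_force: 0.0
```

```bash
python3 - <<'E'
from h import *
im,c=snap("wrist","w1"); print(bot.get_obs()["eef_pos"], bot.get_obs()["tool_rot"])
for n,H in [("mill",.076),("shaker",.08),("jar",.076),("tin",.046)]:
    for b in boxes_of("wrist",n+"_mid")[:2]:
        print(n,round(b["conf"],2),np.round(b["rect"],1))
E
```

```text
[0.60389643 0.01068772 0.26846774] [ 7.07818529e-01  7.06394014e-01 -3.15958201e-04 -5.71507666e-04]
mill 0.83 [346.8 145.7  54.4  59.2]
shaker 0.95 [346.6 258.1  49.1  64.8]
jar 0.65 [283.7 203.8  52.8  60.5]
jar 0.45 [291.7 360.6 181.4  55.2]
tin 0.74 [299.3  23.7  55.8  47.4]
tin 0.74 [167.7 272.2  52.   47.9]
```

View pics/w1.png

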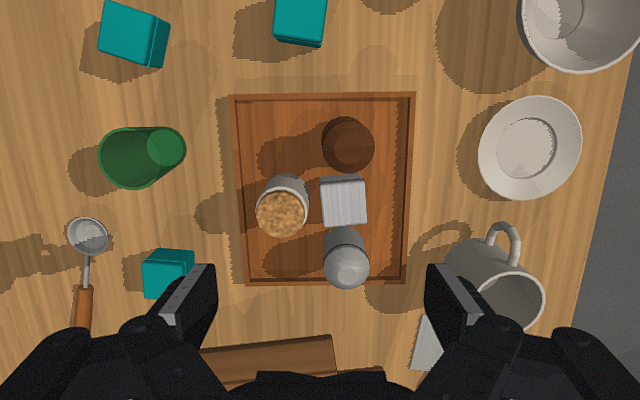

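```bash
cat >> h.py <<'E'
prof={"mill":[(0,.026),(.024,.021),(.052,.021),(.06,.025),(.076,.02)],"shaker":[(0,.025),(.064,.025),(.075,.018),(.08,.002)],"jar":[(0,.027),(.064,.027),(.076,.024)],"glass":[(0,.024),(.085,.03)]}
def pts(n,x,y,z0):
    t=np.linspace(0,2*np.pi,48)
    return np.vstack([np.c_[x+r*np.cos(t),y+r*np.sin(t),0*t+z0+h] for h,r in prof[n]])
def fit(cm,n,rect,z0,g):
    from scipy.optimize import least_squares
    def e(p):
        q=w2p(cm,pts(n,*p,z0)); return (q.min(0)+q.max(0))/2-rect[:2]
    s=least_squares(e,g,x_scale=.01,diff_step=1e-4); q=w2p(cm,pts(n,*s.x,z0)); return s.x.round(4),np.ptp(q,axis=0).round(1)
E
python3 - <<'E'
from h import *
c=cam("wrist")
for n,r,g in [("mill",(346.8,145.7),(.628,.033)),("shaker",(346.6,258.1),(.628,-.095)),("jar",(283.7,203.8),(.563,-.03))]: print(n,fit(c,n,r,.008,g))
print("glass",fit(c,"glass",(142,157),0,(.43,.03)))
for u,v in [(231,95),(415,92),(405,284),(247,286)]: print("tray",p2w(c,u,v,.018).round(4))
for u,v in [(320,178),(363,175),(367,223),(322,226)]: print("tin",p2w(c,u,v,.054).round(4))
im=cv2.imread("pics/w1.png")
for n,r in [("mill",(346.8,145.7)),("shaker",(346.6,258.1)),("jar",(283.7,203.8))]:
    p,_=fit(c,n,r,.008,(.6,-.03))
    for q in w2p(c,pts(n,*p,.008)): cv2.circle(im,tuple(np.round(q).astype(int)),0,(0,255,0),-1)
cv2.imwrite("pics/w1o.png",cv2.resize(im[80:300,220:430],None,fx=2.7,fy=2.7))
E
```

```text
mill (array([0.629 , 0.0373]), array([52.5, 56.4]))
shaker (array([ 0.6314, -0.0903]), array([47.3, 64. ]))
jar (array([ 0.5653, -0.0243]), array([55.2, 65.9]))
glass (array([0.4238, 0.0305]), array([90.1, 64.4]))
tray [0.5073 0.087  0.018 ]
tray [0.7034 0.0908 0.018 ]
tray [ 0.7093 -0.1386  0.018 ]
tray [ 0.5115 -0.1421  0.018 ]
tin [0.6026 0.0049 0.054 ]
tin [0.6469 0.0082 0.054 ]
tin [ 0.6532 -0.0444  0.054 ]
tin [ 0.6049 -0.048   0.054 ]
```

View pics/w1o.png

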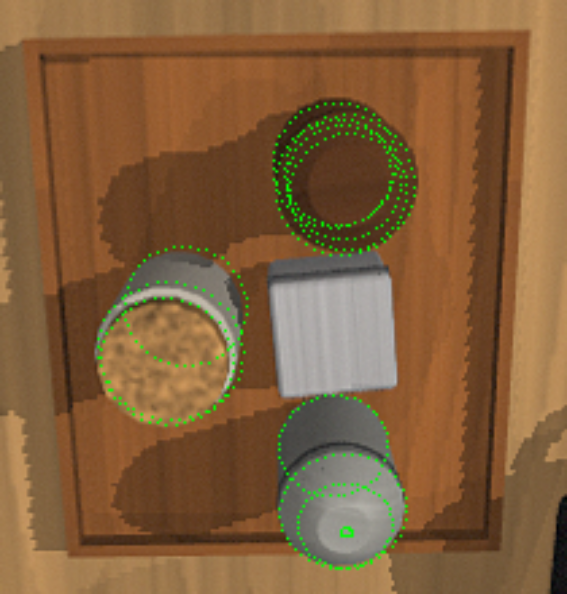

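send_rows:
  motion: "-1 2.5 2.5 0 0; -1 2.5 2.5 4 0; -1 2.5 2.5 9 0; -1 2.5 2.5 13 0; -1 2.5 2.5 17 0"

```text
clock: 3.05
eef_pos: [0.6277, 0.0381, 0.0982]
tool_rot: [0.706, 0.708, 0.0, 0.0]
ft_force: [1.3, -0.2, -0.0]
grip_width: 0.0859
grasp_force: 0.0
```

```bash
python3 -c "
from h import *
print(delta(.629,.036,.024,0))"
```

```text
(array([-0.21,  0.13,  7.42]), 0.002)
```

send_rows:
  motion: "-1 -0.1 0.1 4 0; -1 -0.1 0.1 7.4 0; -1 -0.1 0.1 7.4 0; 1 -0.1 0.1 7.4 0; 1 -0.1 0.1 7.4 0"

```text
clock: 3.55
eef_pos: [0.6316, 0.0363, 0.0282]
tool_rot: [0.707, 0.707, 0.002, 0.002]
ft_force: [-0.0, -0.3, 1.3]
grip_width: 0.0593
grasp_force: 0.0
```

send_rows:
  motion: "1 0 0 0 0; 1 0 0 0 0; 1 0 0 0 0; 1 0 0 0 0; 1 0 0 0 0"

```text
clock: 4.05
eef_pos: [0.6318, 0.036, 0.0287]
tool_rot: [0.707, 0.707, 0.002, 0.002]
ft_force: [-1.0, 1.6, 6.8]
grip_width: 0.0472
grasp_force: 60.3
```

send_rows:
  motion: "0 0 0 0 0; 0 0 0 -0.5 0; 0 0 0 -0.5 0; 1 0 0 -0.5 0; 1 0 0 -0.5 0"

```text
clock: 4.55
eef_pos: [0.6293, 0.0355, 0.0299]
tool_rot: [0.707, 0.707, -0.0, -0.0]
ft_force: [0.7, 0.8, -2.0]
grip_width: 0.0474
grasp_force: 61.9
```

send_rows:
  motion: "1 0 0 0 0; 1 0 0 0 0; 1 0 0 0 0"

```text
clock: 4.85
eef_pos: [0.6295, 0.0355, 0.03]
tool_rot: [0.707, 0.707, -0.0, -0.0]
ft_force: [-0.7, 0.9, -2.5]
grip_width: 0.0473
grasp_force: 61.9
```

```bash
python3 - <<'E'
from h import *
for i in range(3):
    im,c=snap("side","s1"); o=bot.get_obs(); print(o["eef_pos"],o["grip_width"],o["ft_force"],o["joint_pos"])
cv2.imwrite("pics/s1c.png",cv2.resize(im[100:260,290:450],None,fx=3.5,fy=3.5,interpolation=cv2.INTER_CUBIC))
E
```

```text
[0.62957987 0.03556818 0.03004474] 0.047091312962001974 [ 0.66661748  0.01144903 -2.73170219] [5.64279699e-02 6.40788028e-01 8.05837136e-02 1.01095864e+00
 1.48500643e-05 1.62720245e+00]
[0.62962982 0.03557666 0.03012443] 0.04718691629916172 [ 0.2562371   0.62605928 -1.37896682] [ 5.64519414e-02  6.40685991e-01  8.06294415e-02  1.01095583e+00
 -1.63603119e-05  1.62725215e+00]
[0.62965717 0.03559406 0.03019329] 0.04703590022658267 [ 0.89331364 -1.32950142 -3.34411072] [5.64599460e-02 6.40593632e-01 8.06610286e-02 1.01098129e+00
 1.91633201e-05 1.62727248e+00]
```

View pics/s1c.png

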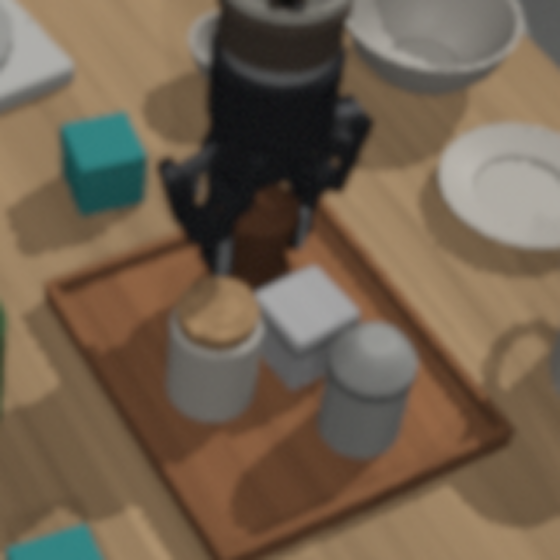

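send_rows:
  motion: "1 0 0 -4 0; 1 0 0 -9 0; 1 0 0 -13 0; 1 -4 -0.8 -13 0; 1 -9 -1.6 -13 0"

```text
clock: 5.5
eef_pos: [0.6154, -0.0527, 0.1629]
tool_rot: [0.705, 0.709, 0.002, 0.002]
ft_force: [0.7, -0.1, -2.9]
grip_width: 0.0473
grasp_force: 62.5
```

send_rows:
  motion: "1 -5 -0.9 0 0; 1 -10 -1.8 0 0; 1 -15 -2.7 0 0; 1 -20 -3.6 0 0; 1 -22.4 -4.1 0 0"

```text
clock: 6.0
eef_pos: [0.5715, -0.2819, 0.1603]
tool_rot: [0.708, 0.706, -0.001, 0.001]
ft_force: [0.6, 0.3, -3.2]
grip_width: 0.0472
grasp_force: 62.5
```

```bash
python3 - <<'E'
from h import *
print(delta(.573,-.278,.040,0),bot.get_obs()["grip_width"])
im,c=snap("top","t1"); print(boxes_of("top","mill_mid"))
im,c=snap("wrist","w2")
E
```

```text
(array([ 0.41,  0.15, 12.03]), -0.004) 0.0472322329456745
[{'rect': [444.4, 181.6, 15.0, 28.8], 'conf': 0.77}, {'rect': [330.6, 178.4, 91.5, 79.9], 'conf': 0.27}]
```

View pics/w2.png

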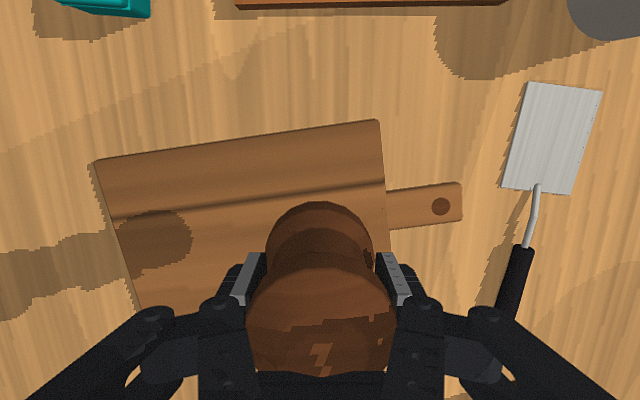

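send_rows:
  motion: "1 0.2 0 5 0; 1 0.2 0 9 0; 1 0.2 0 11 0; 1 0.2 0 12 0; 1 0.2 0 12 0"

```text
clock: 6.65
eef_pos: [0.5722, -0.2742, 0.0388]
tool_rot: [0.707, 0.708, -0.0, -0.002]
ft_force: [-0.4, 0.0, -2.5]
grip_width: 0.0471
grasp_force: 62.5
```

```bash
python3 - <<'E'
from h import *
o=bot.get_obs();print(o["eef_pos"],o["ft_force"]); c=cam("top")
for u,v in [(379,120),(93,161)]: pass
E
```

```text
[ 0.57220427 -0.27416266  0.03880497] [-0.41218207  0.03171185 -2.52772078]
```

send_rows:
  motion: "1 0 0 0.1 0; -1 0 0 0.1 0; -1 0 0 0.1 0; -1 0 0 0.1 0; -1 0 0 0.1 0"

```text
clock: 7.15
eef_pos: [0.5733, -0.2762, 0.0403]
tool_rot: [0.707, 0.707, 0.0, 0.001]
ft_force: [0.5, 0.5, -0.2]
grip_width: 0.0851
grasp_force: 0.0
```

send_rows:
  motion: "-1 0 0 -2 0; -1 0 0 -6 0; -1 0 0 -10 0; -1 0 0 -13 0; -1 0 0 -13 0"

```text
clock: 7.65
eef_pos: [0.5758, -0.2774, 0.1759]
tool_rot: [0.707, 0.707, 0.002, 0.005]
ft_force: [0.6, -0.5, 0.1]
grip_width: 0.0854
grasp_force: 0.0
```

```bash
python3 - <<'E'
from h import *
print(delta(.631,-.0925,.17,0),bot.get_obs()["eef_pos"])
im,c=snap("wrist","w3"); b=boxes_of("wrist","mill_mid"); print(b)
if b: print(fit(c,"mill",b[0]["rect"],.015,(.57,-.28)))
E
```

```text
(array([18.49,  5.51,  0.55]), -0.0) [ 0.57582144 -0.27736078  0.17587417]
[{'rect': [316.4, 193.9, 74.3, 86.2], 'conf': 0.95}]
(array([ 0.5743, -0.2768]), array([69.9, 83.9]))
```

send_rows:
  motion: "-1 4.6 1.4 0 0; -1 9.3 2.8 0 0; -1 14 4.2 0 0; -1 18.6 5.5 0 0; -1 18.6 5.5 0.6 0"

```text
clock: 8.25
eef_pos: [0.6286, -0.0834, 0.1619]
tool_rot: [0.704, 0.71, 0.0, -0.001]
ft_force: [0.3, -0.1, 0.5]
grip_width: 0.0854
grasp_force: 0.0
```

```bash
python3 - <<'E'
from h import *
im,c=snap("wrist","w4"); b=boxes_of("wrist","shaker_mid"); print(b)
if b: print(fit(c,"shaker",b[0]["rect"],.008,(.63,-.09)))
print(delta(.631,-.091,.030,0),bot.get_obs()["eef_pos"])
E
```

```text
[{'rect': [326.0, 210.6, 72.7, 86.8], 'conf': 0.59}]
(array([ 0.6327, -0.0929]), array([71.9, 86.1]))
(array([-0.29,  0.52, 13.04]), 0.003) [ 0.62642441 -0.08816157  0.16042574]
```

send_rows:
  motion: "-1 -0.3 0.4 4 0; -1 -0.3 0.4 8 0; -1 -0.3 0.4 11.5 0; -1 -0.3 0.4 13 0; -1 -0.3 0.4 13 0"

```text
clock: 8.85
eef_pos: [0.6277, -0.0943, 0.0288]
tool_rot: [0.708, 0.706, -0.003, -0.004]
ft_force: [0.6, 0.2, 0.5]
grip_width: 0.085
grasp_force: 0.0
```

send_rows:
  motion: "-1 0 0 0 0; 1 0 0 0 0; 1 0 0 0 0; 1 0 0 0 0; 1 0 0 0 0"

```text
clock: 9.35
eef_pos: [0.6329, -0.0931, 0.0353]
tool_rot: [0.707, 0.707, 0.001, 0.001]
ft_force: [-0.1, -1.2, 6.8]
grip_width: 0.0483
grasp_force: 62.6
```

send_rows:
  motion: "1 0 0 0 0; 1 0 0 0 0"

```text
clock: 9.55
eef_pos: [0.633, -0.0931, 0.0353]
tool_rot: [0.707, 0.707, 0.001, 0.001]
ft_force: [-1.3, -0.7, 6.2]
grip_width: 0.0488
grasp_force: 62.7
```

send_rows:
  motion: "1 0 0 -4 0; 1 0 0 -9 0; 1 0 0 -13 0; 1 -3 -3 -13 0; 1 -6.4 -6.4 -13 0"

```text
clock: 10.05
eef_pos: [0.5693, -0.1565, 0.1652]
tool_rot: [0.706, 0.708, 0.001, 0.002]
ft_force: [1.0, -1.1, -2.3]
grip_width: 0.0484
grasp_force: 63.0
```

send_rows:
  motion: "1 -3.4 -3.4 0 0; 1 -6.8 -6.8 0 0; 1 -10.2 -10.2 0 0; 1 -13.8 -13.5 0 0; 1 -13.8 -13.5 0 0"

```text
clock: 10.55
eef_pos: [0.4284, -0.2984, 0.1632]
tool_rot: [0.71, 0.704, -0.001, -0.0]
ft_force: [0.2, 0.3, -1.7]
grip_width: 0.0482
grasp_force: 63.1
```

```bash
python3 -c "
from h import *
print(delta(.434,-.295,.044,0),bot.get_obs()['eef_pos'])"
```

```text
(array([ 0.35,  0.59, 11.92]), -0.008) [ 0.42835211 -0.29835502  0.16320531]
```

send_rows:
  motion: "1 0 0.2 5 0; 1 0 0.2 9 0; 1 0 0.2 11 0; 1 0 0.2 11.9 0; 1 0 0.2 11.9 0"

```text
clock: 11.05
eef_pos: [0.4345, -0.2939, 0.044]
tool_rot: [0.707, 0.707, -0.0, -0.001]
ft_force: [-0.3, 0.3, -1.5]
grip_width: 0.0489
grasp_force: 63.2
```

send_rows:
  motion: "1 0 0 0 0; 1 0 0 0 0"

```text
clock: 11.25
eef_pos: [0.4358, -0.2951, 0.0451]
tool_rot: [0.707, 0.707, 0.0, 0.001]
ft_force: [0.0, -1.1, -1.6]
grip_width: 0.0482
grasp_force: 63.1
```

send_rows:
  motion: "1 0 0 0.2 0; -1 0 0 0.2 0; -1 0 0 0.2 0; -1 0 0 0.2 0; -1 0 0 0.2 0"

```text
clock: 11.75
eef_pos: [0.4349, -0.2949, 0.0425]
tool_rot: [0.707, 0.707, 0.0, 0.0]
ft_force: [-0.6, -0.5, -0.6]
grip_width: 0.0854
grasp_force: 0.0
```

send_rows:
  motion: "-1 0 0 -2 0; -1 0 0 -6 0; -1 0 0 -10 0; -1 0 0 -14 0; -1 0 0 -15 0"

```text
clock: 12.25
eef_pos: [0.4371, -0.2964, 0.1976]
tool_rot: [0.707, 0.707, 0.001, 0.005]
ft_force: [0.4, -0.4, 0.5]
grip_width: 0.0855
grasp_force: 0.0
```

```bash
python3 - <<'E'
from h import *
im,c=snap("wrist","w5"); b=boxes_of("wrist","shaker_mid"); print(b)
if b: print(fit(c,"shaker",b[0]["rect"],.015,(.43,-.29)))
print(delta(.555,-.027,.19,np.pi/2),bot.get_obs()["eef_pos"])
E
```

```text
[{'rect': [317.6, 185.9, 65.5, 78.7], 'conf': 0.58}]
(array([ 0.4361, -0.2946]), array([65.6, 75.9]))
(array([26.87, 11.9 ,  0.43]), -1.571) [ 0.43601525 -0.29568149  0.19454106]
```

send_rows:
  motion: "-1 4.4 1.9 0 -0.148; -1 8.8 3.9 0 -0.297; -1 13.2 5.8 0 -0.445; -1 17.6 7.7 0 -0.594; -1 22 9.7 0 -0.742"

```text
clock: 12.85
eef_pos: [0.5308, -0.0729, 0.1898]
tool_rot: [0.4, 0.917, -0.001, -0.002]
ft_force: [0.9, -1.2, -0.8]
grip_width: 0.0855
grasp_force: 0.0
```

```bash
python3 -c "
from h import *
print(delta(.555,-.027,.19,np.pi/2),bot.get_obs()['eef_pos'],bot.get_obs()['joint_pos'])"
```

```text
(array([ 1.72,  4.89, -0.03]), -0.823) [ 0.53082321 -0.07291105  0.18980073] [-1.36425149e-01  3.35308701e-01  2.51780249e-02  1.26483285e+00
 -1.33075235e-04  6.86579644e-01]
```

send_rows:
  motion: "-1 1.7 4.9 0 -0.15; -1 1.7 4.9 0 -0.3; -1 1.7 4.9 0 -0.45; -1 1.7 4.9 0 -0.6; -1 1.7 4.9 0 -0.75"

```text
clock: 13.35
eef_pos: [0.555, -0.0287, 0.1894]
tool_rot: [0.036, 0.999, 0.0, -0.002]
ft_force: [-0.0, -0.6, -0.3]
grip_width: 0.0856
grasp_force: 0.0
```

send_rows:
  motion: "-1 0 0 0 -0.075; -1 0 0 0 -0.075"

```text
clock: 13.55
eef_pos: [0.5551, -0.029, 0.1898]
tool_rot: [0.002, 1.0, 0.0, -0.002]
ft_force: [0.1, -0.5, 0.5]
grip_width: 0.0854
grasp_force: 0.0
```

```bash
python3 - <<'E'
from h import *
im,c=snap("wrist","w6"); 
b=boxes_of("wrist","jar_mid"); print(b)
if b: print(fit(c,"jar",b[0]["rect"],.008,(.565,-.027)))
print([(x["conf"],np.round(x["rect"])) for x in boxes_of("wrist","tin_mid")])
print(delta(.565,-.027,.030,np.pi/2),bot.get_obs()["eef_pos"])
E
```

```text
[{'rect': [320.2, 201.6, 71.0, 81.5], 'conf': 0.66}]
(array([ 0.5642, -0.0294]), array([70.2, 83.8]))
[(0.87, array([537.,  28., 100.,  56.])), (0.69, array([200.,  26.,  76.,  51.])), (0.64, array([323., 265.,  60.,  66.])), (0.63, array([526., 214.,  83.,  69.]))]
(array([-0.96,  0.22, 16.09]), -0.005) [ 0.5557191  -0.02915755  0.19093056]
```

View pics/w6.png

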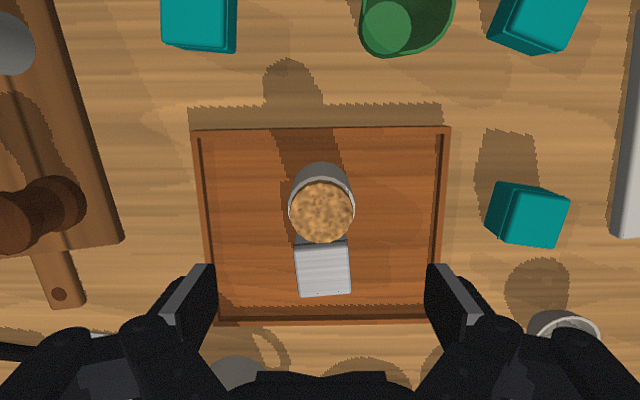

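send_rows:
  motion: "-1 -0.9 0 4 0; -1 -0.9 0 8.5 0; -1 -0.9 0 13 0; -1 -0.9 0 16 0; -1 -0.9 0 16 0"

```text
clock: 14.2
eef_pos: [0.5606, -0.029, 0.027]
tool_rot: [0.002, 1.0, 0.0, -0.006]
ft_force: [-0.8, 0.7, 0.0]
grip_width: 0.0853
grasp_force: 0.0
```

send_rows:
  motion: "-1 0 0 0 0; -1 0 0 0 0; 1 0 0 0 0; 1 0 0 0 0; 1 0 0 0 0"

```text
clock: 14.7
eef_pos: [0.5669, -0.029, 0.0343]
tool_rot: [0.002, 1.0, 0.0, 0.002]
ft_force: [-0.0, 0.2, 6.7]
grip_width: 0.0527
grasp_force: 63.4
```

send_rows:
  motion: "1 0 0 0 0; 1 0 0 0 0; 1 0 0 0 0"

```text
clock: 15.0
eef_pos: [0.5669, -0.029, 0.0343]
tool_rot: [0.002, 1.0, 0.0, 0.002]
ft_force: [-0.6, -0.3, 4.9]
grip_width: 0.053
grasp_force: 63.4
```

send_rows:
  motion: "1 0 0 -4 0; 1 0 0 -9 0; 1 0 0 -13 0; 1 0 0 -13 0; 1 0 0 -13 0"

```text
clock: 15.5
eef_pos: [0.5657, -0.0292, 0.1631]
tool_rot: [0.002, 1.0, -0.0, 0.001]
ft_force: [-0.7, 0.8, -4.4]
grip_width: 0.0524
grasp_force: 64.4
```

```bash
python3 - <<'E'
from h import *
print(delta(.512,-.356,.165,np.pi/2),bot.get_obs()["eef_pos"])
E
```

```text
(array([  5.24, -32.7 ,  -0.2 ]), -0.004) [ 0.56568001 -0.02921292  0.16306149]
```

send_rows:
  motion: "1 0.8 -4.7 0 0; 1 1.5 -9.4 0 0; 1 2.3 -14.1 0 0; 1 3 -18.8 0 0; 1 3.8 -23.5 0 0"

```text
clock: 16.0
eef_pos: [0.5242, -0.2648, 0.159]
tool_rot: [0.002, 1.0, 0.001, -0.003]
ft_force: [1.5, 0.2, -3.4]
grip_width: 0.0529
grasp_force: 64.7
```

send_rows:
  motion: "1 0.7 -4.6 0 0; 1 1.4 -9.2 0 0; 1 1.4 -9.2 0 0; 1 1.4 -9.2 0 0"

```text
clock: 16.4
eef_pos: [0.51, -0.3562, 0.1588]
tool_rot: [0.003, 1.0, 0.002, -0.002]
ft_force: [-0.7, 0.8, -3.3]
grip_width: 0.0526
grasp_force: 65.0
```

```bash
python3 - <<'E'
from h import *
print(delta(.512,-.356,.0425,np.pi/2),bot.get_obs()["eef_pos"])
E
```

```text
(array([-0.26, -0.02, 11.63]), -0.007) [ 0.50996716 -0.35621444  0.15876758]
```

send_rows:
  motion: "1 0 0 5 0; 1 0 0 9 0; 1 0 0 11 0; 1 0 0 11.5 0; 1 0 0 11.5 0"

```text
clock: 16.9
eef_pos: [0.5115, -0.354, 0.0457]
tool_rot: [0.001, 1.0, 0.001, -0.002]
ft_force: [0.3, 0.2, -3.1]
grip_width: 0.0525
grasp_force: 65.2
```

send_rows:
  motion: "1 0 0 0 0; 1 0 0 0 0"

```text
clock: 17.1
eef_pos: [0.5136, -0.3565, 0.0493]
tool_rot: [0.002, 1.0, -0.001, 0.002]
ft_force: [-0.8, 0.3, -2.3]
grip_width: 0.0528
grasp_force: 65.2
```

send_rows:
  motion: "1 0 0 0.4 0; 1 0 0 0.6 0; 1 0 0 0.6 0; 1 0 0 0.6 0; 1 0 0 0.6 0"

```text
clock: 17.6
eef_pos: [0.5121, -0.3561, 0.0414]
tool_rot: [0.002, 1.0, -0.0, 0.0]
ft_force: [-0.9, 0.3, -2.7]
grip_width: 0.0527
grasp_force: 65.2
```

send_rows:
  motion: "-1 0 0 0 0; -1 0 0 0 0; -1 0 0 0 0; -1 0 0 0 0"

```text
clock: 18.0
eef_pos: [0.5124, -0.3562, 0.0417]
tool_rot: [0.002, 1.0, -0.0, 0.0]
ft_force: [-0.3, 0.0, 0.1]
grip_width: 0.0852
grasp_force: 0.0
```

send_rows:
  motion: "-1 0 0 -2 0; -1 0 0 -6 0; -1 0 0 -10 0; -1 0 0 -14 0; -1 0 0 -15 0"

```text
clock: 18.5
eef_pos: [0.5145, -0.3576, 0.1975]
tool_rot: [0.002, 1.0, -0.003, 0.004]
ft_force: [0.6, 0.3, -0.2]
grip_width: 0.0855
grasp_force: 0.0
```

```bash
python3 - <<'E'
from h import *
im,c=snap("wrist","w7"); b=boxes_of("wrist","jar_mid"); print(b)
if b: print(fit(c,"jar",b[0]["rect"],.015,(.51,-.35)))
im,c=snap("top","t2")
print(delta(.60,-.03,.20,np.pi/2),bot.get_obs()["eef_pos"])
E
```

```text
[]
(array([-8.63, 32.65, -0.84]), -0.004) [ 0.51243243 -0.35616387  0.19177728]
```

View pics/w7.png

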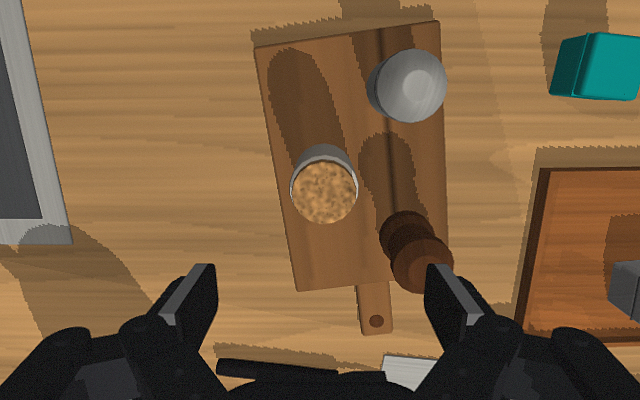

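send_rows:
  motion: "-1 -1.3 4.7 0 0; -1 -2.6 9.5 0 0; -1 -3.9 14.2 0 0; -1 -5.1 19 0 0; -1 -6.4 23.8 0 0"

```text
clock: 19.15
eef_pos: [0.5757, -0.1162, 0.1884]
tool_rot: [0.002, 1.0, 0.0, -0.002]
ft_force: [1.0, -0.1, -0.6]
grip_width: 0.0852
grasp_force: 0.0
```

send_rows:
  motion: "-1 -1.1 4.4 0 0; -1 -2.2 8.8 0 0; -1 -2.2 8.8 0 0; -1 -2.2 8.8 0 0"

```text
clock: 19.55
eef_pos: [0.5982, -0.0291, 0.1887]
tool_rot: [0.001, 1.0, -0.0, -0.002]
ft_force: [0.5, -0.7, -0.4]
grip_width: 0.0857
grasp_force: 0.0
```

```bash
python3 - <<'E'
from h import *
im,c=snap("wrist","w8"); print(bot.get_obs()["eef_pos"])
b=[x["rect"] for x in boxes_of("wrist","tin_mid")]; print(np.round(b,1))
r=min(b,key=lambda r:abs(r[0]-320)+abs(r[1]-230))
u0,v0=int(r[0])-70,int(r[1])-70; cv2.imwrite("pics/w8c.png",cv2.resize(im[v0:v0+140,u0:u0+140],None,fx=4,fy=4)); print(u0,v0)
E
```

```text
[ 0.59823355 -0.03031933  0.18912417]
[[323.8 219.1  62.   71.7]
 [536.4 169.3  95.5  66.7]]
253 149
```

View pics/w8c.png

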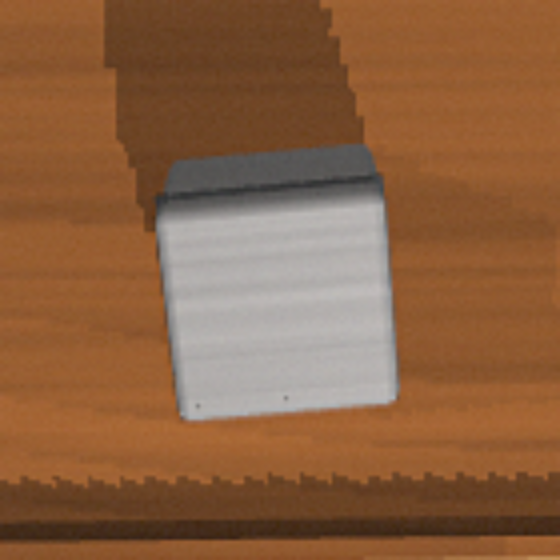

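```bash
python3 - <<'E'
from h import *
c=cam("wrist"); P=np.array([p2w(c,253+u/4,149+v/4,.054) for u,v in [(157,203),(382,180),(398,402),(182,420)]])
print(P.round(4),P.mean(0)); d=P[1]-P[0]+P[2]-P[3]; e=P[2]-P[1]+P[3]-P[0]; ya=np.arctan2(d[1],d[0]); yb=np.arctan2(e[1],e[0])+np.pi/2; print(ya,yb)
print(delta(*P.mean(0)[:2],.020,(ya+yb)/2), delta(*P.mean(0)[:2],.020,np.pi/2))
E
```

```text
[[ 0.6058 -0.0545  0.054 ]
 [ 0.601  -0.0086  0.054 ]
 [ 0.65   -0.0043  0.054 ]
 [ 0.6541 -0.0504  0.054 ]] [ 0.62771806 -0.02943164  0.054     ]
1.6663813173486186 1.6575713638876237
(array([-2.99,  0.19, 16.95]), -0.096) (array([-2.99,  0.19, 16.95]), -0.005)
```

send_rows:
  motion: "-1 -3 0.1 2 -0.09; -1 -3 0.1 7 -0.09; -1 -3 0.1 12 -0.09; -1 -3 0.1 16 -0.09; -1 -3 0.1 17.1 -0.09"

```text
clock: 20.15
eef_pos: [0.6242, -0.0314, 0.0143]
tool_rot: [-0.042, 0.999, 0.0, -0.006]
ft_force: [-0.4, 0.3, -0.2]
grip_width: 0.0853
grasp_force: 0.0
```

send_rows:
  motion: "-1 0 0 0 0; -1 0 0 0 0; 1 0 0 0 0; 1 0 0 0 0; 1 0 0 0 0"

```text
clock: 20.65
eef_pos: [0.6311, -0.0292, 0.0228]
tool_rot: [-0.043, 0.999, 0.0, 0.002]
ft_force: [-1.1, -0.1, 1.1]
grip_width: 0.0471
grasp_force: 62.3
```

send_rows:
  motion: "1 0 0 0 0; 1 0 0 0 0; 1 0 0 0 0"

```text
clock: 20.95
eef_pos: [0.6311, -0.0293, 0.0227]
tool_rot: [-0.043, 0.999, -0.0, 0.002]
ft_force: [-0.4, -0.1, 6.4]
grip_width: 0.0471
grasp_force: 63.6
```

send_rows:
  motion: "1 0 0 -4 0; 1 0 0 -9 0; 1 0 0 -14 0; 1 0 0 -14 0; 1 0 0 -14 0"

```text
clock: 21.45
eef_pos: [0.6304, -0.0294, 0.1623]
tool_rot: [-0.043, 0.999, -0.0, 0.002]
ft_force: [0.3, -0.4, -2.5]
grip_width: 0.0473
grasp_force: 62.7
```

```bash
python3 - <<'E'
from h import *
o=bot.get_obs(); print(o["eef_pos"],o["grip_width"])
c=cam("top"); im=cv2.imread("pics/t2.png")
g=cv2.cvtColor(im,cv2.COLOR_BGR2GRAY)[150:265,150:225]
ci=cv2.HoughCircles(cv2.GaussianBlur(cv2.resize(g,None,fx=3,fy=3),(5,5),1),cv2.HOUGH_GRADIENT_ALT,1.5,100,param1=100,param2=.6,minRadius=60,maxRadius=110)
print(ci)
if ci is not None:
    u,v=ci[0,0,:2]/3+[150,150]; print(u,v,p2w(c,u,v,.028))
print(delta(.49,.331,.19,np.pi/2))
E
```

```text
[ 0.63039788 -0.02940514  0.16231905] 0.047269043021133515
[[[108.      171.       80.60588]]]
186.0 207.0 [0.52458647 0.33389373 0.028     ]
(array([10.87, 37.12, -2.84]), 0.086)
```

send_rows:
  motion: "1 1.6 4.6 -0.6 0; 1 3.2 9.2 -1.2 0; 1 4.8 13.8 -1.8 0; 1 6.4 18.4 -2.4 0; 1 8 23 -3 0"

```text
clock: 21.95
eef_pos: [0.5273, 0.1937, 0.1879]
tool_rot: [-0.043, 0.999, -0.001, -0.002]
ft_force: [0.9, 0.6, -2.4]
grip_width: 0.0471
grasp_force: 62.6
```

send_rows:
  motion: "1 1.6 4.8 -0.6 0; 1 3.2 9.6 -1.2 0; 1 4.8 14.4 -1.8 0; 1 4.8 14.4 -1.8 0; 1 4.8 14.4 -1.8 0"

```text
clock: 22.45
eef_pos: [0.4678, 0.3329, 0.206]
tool_rot: [-0.045, 0.999, -0.001, -0.002]
ft_force: [0.7, -0.2, -1.5]
grip_width: 0.0472
grasp_force: 62.9
```

send_rows:
  motion: "1 0 0 0 0; 1 0 0 0 0"

```text
clock: 22.65
eef_pos: [0.4699, 0.3304, 0.2071]
tool_rot: [-0.042, 0.999, -0.001, -0.001]
ft_force: [-0.7, 0.7, -1.2]
grip_width: 0.0478
grasp_force: 62.9
```

```bash
python3 - <<'E'
from h import *
im,c=snap("wrist","w9"); print(bot.get_obs()["eef_pos"])
g=cv2.GaussianBlur(cv2.cvtColor(im,cv2.COLOR_BGR2GRAY),(5,5),1)
ci=cv2.HoughCircles(g,cv2.HOUGH_GRADIENT_ALT,1.5,50,param1=100,param2=.6,minRadius=50,maxRadius=130); print(ci)
if ci is not None:
  for q in ci[0]: print(p2w(c,q[0],q[1],.028))
E
```

```text
[0.47009431 0.3304673  0.20748716]
[[[318.       232.5       72.41558 ]
  [463.5      255.        56.166096]]]
[0.52333744 0.33203169 0.028     ]
[0.53485971 0.47819522 0.028     ]
```

View pics/w9.png

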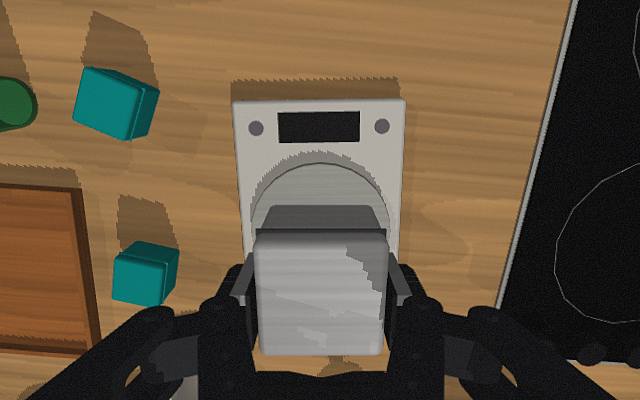

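send_rows:
  motion: "1 -4 -0.2 2 0; 1 -5.6 -0.3 7 0; 1 -5.6 -0.3 12 0; 1 -5.6 -0.3 15 0; 1 -5.6 -0.3 15.8 0"

```text
clock: 23.2
eef_pos: [0.523, 0.3302, 0.0448]
tool_rot: [-0.042, 0.999, -0.003, -0.004]
ft_force: [-0.9, 0.2, -2.1]
grip_width: 0.047
grasp_force: 62.8
```

send_rows:
  motion: "1 0 0 0 0; 1 0 0 0 0; 1 0 0 0 0"

```text
clock: 23.5
eef_pos: [0.5277, 0.335, 0.0533]
tool_rot: [-0.043, 0.999, 0.001, 0.002]
ft_force: [-0.4, -0.2, -1.4]
grip_width: 0.047
grasp_force: 62.8
```

```bash
python3 - <<'E'
from h import *
print(bot.get_obs()["eef_pos"],delta(.5265,.3325,.0427,1.657))
E
```

```text
[0.52771122 0.33500927 0.05330122] (array([ 0.15, -0.24,  1.06]), -0.0)
```

send_rows:
  motion: "1 0.1 -0.2 0.5 0; 1 0.1 -0.2 0.9 0; 1 0.1 -0.2 1 0; 1 0.1 -0.2 1 0; 1 0.1 -0.2 1 0"

```text
clock: 24.0
eef_pos: [0.5256, 0.3324, 0.0426]
tool_rot: [-0.043, 0.999, 0.001, 0.001]
ft_force: [-1.8, -1.6, 7.9]
grip_width: 0.0471
grasp_force: 64.1
```

send_rows:
  motion: "1 0 0 0 0; -1 0 0 0 0; -1 0 0 0 0; -1 0 0 0 0; -1 0 0 0 0"

```text
clock: 24.5
eef_pos: [0.5248, 0.3319, 0.04]
tool_rot: [-0.043, 0.999, -0.0, -0.0]
ft_force: [-0.2, 0.2, 0.7]
grip_width: 0.0855
grasp_force: 0.0
```

send_rows:
  motion: "-1 0 0 -2 0; -1 0 0 -6 0; -1 0 0 -10 0; -1 0 0 -14 0; -1 2 0 -16 0"

```text
clock: 25.0
eef_pos: [0.5079, 0.3312, 0.2042]
tool_rot: [-0.042, 0.999, 0.002, 0.003]
ft_force: [0.0, -0.2, 0.3]
grip_width: 0.0855
grasp_force: 0.0
```

send_rows:
  motion: "-1 2 0 0 0; -1 2 0 0 0; -1 2 0 0 0"

```text
clock: 25.3
eef_pos: [0.485, 0.3285, 0.2001]
tool_rot: [-0.043, 0.999, -0.0, 0.0]
ft_force: [0.5, -0.5, 0.8]
grip_width: 0.0855
grasp_force: 0.0
```

```bash
python3 - <<'E'
from h import *
im,c=snap("wrist","w10"); print(bot.get_obs()["eef_pos"],bot.get_obs()["clock"])
print(delta(.5124,-.3562,.20,np.pi/2))
E
```

```text
[0.48532764 0.32841456 0.19974463] 25.35
(array([ 3.200e+00, -6.844e+01,  1.000e-02]), 0.086)
```

View pics/w10.png

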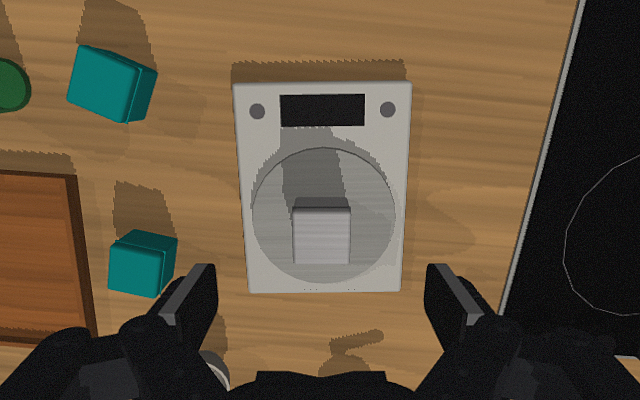

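```bash
python3 - <<'E'
from h import *
c=cam("wrist"); print(np.mean([p2w(c,u,v,.074) for u,v in [(293,208),(350,208),(351,264),(294,264)]],0))
t=np.linspace(0,6.28,60)
q=w2p(c,np.c_[.523+.068*np.cos(t),.332+.068*np.sin(t),0*t+.028]); print(q.min(0),q.max(0))
E
```

```text
[0.52136157 0.3325703  0.074     ]
[248.73094739 147.06852329] [393.63855328 284.09701168]
```

send_rows:
  motion: "-1 0.2 -4.9 0 0.02; -1 0.4 -9.8 0 0.04; -1 0.6 -14.7 0 0.05; -1 0.9 -19.6 0 0.07; -1 1.1 -24.5 0 0.086"

```text
clock: 25.85
eef_pos: [0.4955, 0.0813, 0.1995]
tool_rot: [0.0, 1.0, -0.0, -0.0]
ft_force: [1.3, 0.1, -0.0]
grip_width: 0.0849
grasp_force: 0.0
```

send_rows:
  motion: "-1 0 -4.9 0 0; -1 0 -9.8 0 0; -1 0 -14.7 0 0; -1 0 -19.6 0 0; -1 0 -24.5 0 0"

```text
clock: 26.35
eef_pos: [0.4953, -0.1642, 0.1995]
tool_rot: [0.0, 1.0, 0.0, -0.0]
ft_force: [0.6, -0.2, 0.6]
grip_width: 0.0853
grasp_force: 0.0
```

```bash
python3 - <<'E'
from h import *
print(delta(.5124,-.3562,.20,np.pi/2),bot.get_obs()["eef_pos"])
E
```

```text
(array([ -1.72, -19.2 ,  -0.06]), -0.001) [ 0.49529137 -0.16421515  0.19948739]
```

send_rows:
  motion: "-1 -0.4 -4.8 0 0; -1 -0.9 -9.6 0 0; -1 -1.3 -14.4 0 0; -1 -1.7 -19.2 0 0; -1 -1.7 -19.2 0 0"

```text
clock: 26.85
eef_pos: [0.5116, -0.3602, 0.1975]
tool_rot: [0.004, 1.0, -0.001, -0.001]
ft_force: [0.3, -0.2, -0.7]
grip_width: 0.0855
grasp_force: 0.0
```

send_rows:
  motion: "-1 0 0 0 0; -1 0 0 5 0; -1 0 0 10 0; -1 0 0 14 0; -1 0 0 16.3 0"

```text
clock: 27.35
eef_pos: [0.5101, -0.3503, 0.033]
tool_rot: [-0.001, 1.0, 0.002, -0.003]
ft_force: [-0.2, 0.2, 0.2]
grip_width: 0.0856
grasp_force: 0.0
```

send_rows:
  motion: "-1 0 0 0 0; -1 0 0 0 0; 1 0 0 0 0; 1 0 0 0 0; 1 0 0 0 0"

```text
clock: 27.85
eef_pos: [0.514, -0.355, 0.0401]
tool_rot: [-0.0, 1.0, -0.002, 0.002]
ft_force: [0.1, -1.4, 5.3]
grip_width: 0.0529
grasp_force: 63.5
```

send_rows:
  motion: "1 0 0 0 0; 1 0 0 0 0; 1 0 0 0 0"

```text
clock: 28.15
eef_pos: [0.514, -0.355, 0.0401]
tool_rot: [0.0, 1.0, -0.002, 0.002]
ft_force: [-0.5, -1.7, 7.1]
grip_width: 0.0529
grasp_force: 63.5
```

send_rows:
  motion: "1 0 0 -4 0; 1 0 0 -9 0; 1 0 0 -13 0; 1 0 0 -13 0; 1 0 0 -13 0"

```text
clock: 28.65
eef_pos: [0.5126, -0.3538, 0.1685]
tool_rot: [-0.0, 1.0, -0.001, 0.001]
ft_force: [-0.4, -0.0, -3.9]
grip_width: 0.0526
grasp_force: 64.4
```

```bash
python3 - <<'E'
from h import *
print(delta(.5657,-.0292,.165,np.pi/2),bot.get_obs()["eef_pos"])
E
```

```text
(array([-5.31, 32.46,  0.32]), 0.0) [ 0.51261468 -0.3538133   0.16849366]
```

send_rows:
  motion: "1 -0.8 4.7 0 0; 1 -1.5 9.4 0 0; 1 -2.3 14.1 0 0; 1 -3 18.8 0 0; 1 -3.8 23.5 0 0"

```text
clock: 29.15
eef_pos: [0.5482, -0.1164, 0.1644]
tool_rot: [0.0, 1.0, 0.001, -0.003]
ft_force: [0.8, 0.2, -3.9]
grip_width: 0.0528
grasp_force: 64.7
```

send_rows:
  motion: "1 -0.7 4.5 0 0; 1 -1.5 9 0 0; 1 -1.5 9 0 0; 1 -1.5 9 0 0; 1 -1.5 9 0 0"

```text
clock: 29.65
eef_pos: [0.5639, -0.0292, 0.1656]
tool_rot: [0.0, 1.0, -0.0, -0.002]
ft_force: [0.1, -0.7, -2.6]
grip_width: 0.0528
grasp_force: 65.0
```

```bash
python3 - <<'E'
from h import *
print(delta(.566,-.0292,.035,np.pi/2),bot.get_obs()["eef_pos"])
E
```

```text
(array([-2.500e-01,  1.000e-02,  1.306e+01]), -0.0) [ 0.56394785 -0.02920953  0.16560327]
```

send_rows:
  motion: "1 0 0 5 0; 1 0 0 9 0; 1 0 0 12 0; 1 0 0 12.6 0; 1 0 0 12.6 0"

```text
clock: 30.15
eef_pos: [0.5639, -0.0299, 0.0401]
tool_rot: [0.001, 1.0, 0.0, -0.002]
ft_force: [-0.4, -0.4, -2.5]
grip_width: 0.0529
grasp_force: 65.1
```

send_rows:
  motion: "1 0 0 0 0; 1 0 0 0 0; 1 0 0 0 0; 1 0 0 0 0"

```text
clock: 30.55
eef_pos: [0.5661, -0.0286, 0.0425]
tool_rot: [-0.0, 1.0, -0.0, 0.001]
ft_force: [-0.1, 0.3, -3.0]
grip_width: 0.0526
grasp_force: 65.1
```

send_rows:
  motion: "1 0 0 0.5 0; 1 0 0 0.9 0; 1 0 0 0.9 0; 1 0 0 0.9 0; 1 0 0 0.9 0"

```text
clock: 31.05
eef_pos: [0.5654, -0.0284, 0.0331]
tool_rot: [-0.0, 1.0, 0.0, 0.0]
ft_force: [-2.3, 0.7, 5.4]
grip_width: 0.053
grasp_force: 65.5
```

send_rows:
  motion: "-1 0 0 0 0; -1 0 0 0 0; -1 0 0 0 0; -1 0 0 0 0"

```text
clock: 31.45
eef_pos: [0.5653, -0.0286, 0.0321]
tool_rot: [-0.0, 1.0, -0.0, -0.0]
ft_force: [0.8, 0.5, -0.4]
grip_width: 0.0853
grasp_force: 0.0
```

send_rows:
  motion: "-1 0 0 -2 0; -1 0 0 -6 0; -1 0 0 -10 0; -1 0 0 -14 0; -1 0 0 -16 0"

```text
clock: 31.95
eef_pos: [0.567, -0.0287, 0.1964]
tool_rot: [-0.0, 1.0, -0.0, 0.003]
ft_force: [-0.3, -0.4, 0.3]
grip_width: 0.0853
grasp_force: 0.0
```

```bash
python3 - <<'E'
from h import *
im,c=snap("wrist","w11"); b=boxes_of("wrist","jar_mid"); print(b)
if b: print(fit(c,"jar",b[0]["rect"],.008,(.565,-.027)))
print(delta(.435,-.295,.20,0),bot.get_obs()["eef_pos"])
E
```

```text
[{'rect': [320.0, 180.4, 70.3, 77.8], 'conf': 0.76}]
(array([ 0.5611, -0.0293]), array([69.7, 79.9]))
(array([ 13.27, -26.63,  -0.46]), 1.571) [ 0.56770365 -0.02868581  0.19634348]
```

send_rows:
  motion: "-1 2.2 -4.3 0 0.148; -1 4.3 -8.7 0 0.297; -1 6.5 -13 0 0.445; -1 8.6 -17.4 0 0.594; -1 10.8 -21.7 0 0.742"

```text
clock: 32.55
eef_pos: [0.4555, -0.2467, 0.1905]
tool_rot: [0.365, 0.931, 0.0, -0.001]
ft_force: [0.7, -1.0, 0.1]
grip_width: 0.0854
grasp_force: 0.0
```

```bash
python3 - <<'E'
from h import *
print(delta(.435,-.295,.20,0),bot.get_obs()["eef_pos"])
E
```

```text
(array([-1.78, -4.94, -0.95]), 0.823) [ 0.45551825 -0.24666578  0.19051299]
```

send_rows:
  motion: "-1 -1.8 -4.9 0 0.15; -1 -1.8 -4.9 0 0.3; -1 -1.8 -4.9 0 0.45; -1 -1.8 -4.9 0 0.6; -1 -1.8 -4.9 0 0.75"

```text
clock: 33.05
eef_pos: [0.4364, -0.2937, 0.1903]
tool_rot: [0.681, 0.732, -0.0, -0.002]
ft_force: [-1.2, -0.3, 0.0]
grip_width: 0.0851
grasp_force: 0.0
```

send_rows:
  motion: "-1 0 0 0 0.073; -1 0 0 0 0.073; -1 0 0 0 0.073"

```text
clock: 33.35
eef_pos: [0.4369, -0.2935, 0.191]
tool_rot: [0.704, 0.71, -0.0, -0.001]
ft_force: [0.4, 0.9, 0.2]
grip_width: 0.0855
grasp_force: 0.0
```

```bash
python3 - <<'E'
from h import *
print(delta(.435,-.295,.037,0),bot.get_obs()["eef_pos"])
E
```

```text
(array([-0.16, -0.17, 15.4 ]), 0.008) [ 0.43691657 -0.29352282  0.19104579]
```

send_rows:
  motion: "-1 -0.2 -0.2 4 0.008; -1 -0.2 -0.2 8.5 0.008; -1 -0.2 -0.2 13 0.008; -1 -0.2 -0.2 15.4 0.008; -1 -0.2 -0.2 15.4 0.008"

```text
clock: 33.85
eef_pos: [0.432, -0.2935, 0.0339]
tool_rot: [0.707, 0.707, -0.001, -0.005]
ft_force: [-0.1, 0.4, 0.7]
grip_width: 0.0856
grasp_force: 0.0
```

send_rows:
  motion: "-1 0 0 0 0; -1 0 0 0 0; 1 0 0 0 0; 1 0 0 0 0; 1 0 0 0 0"

```text
clock: 34.35
eef_pos: [0.4363, -0.2965, 0.0399]
tool_rot: [0.708, 0.706, 0.0, 0.001]
ft_force: [0.8, -0.4, 1.4]
grip_width: 0.048
grasp_force: 62.0
```

send_rows:
  motion: "1 0 0 0 0; 1 0 0 0 0; 1 0 0 0 0"

```text
clock: 34.65
eef_pos: [0.4363, -0.2966, 0.0398]
tool_rot: [0.708, 0.706, 0.0, 0.001]
ft_force: [-1.0, -0.3, 5.7]
grip_width: 0.0486
grasp_force: 62.3
```

send_rows:
  motion: "1 0 0 -4 0; 1 0 0 -9 0; 1 0 0 -13 0; 1 3.4 3.4 -13 0; 1 6.8 6.8 -13 0"

```text
clock: 35.15
eef_pos: [0.5047, -0.2289, 0.1708]
tool_rot: [0.709, 0.705, 0.001, 0.002]
ft_force: [0.9, 0.6, -2.9]
grip_width: 0.0484
grasp_force: 63.0
```

```bash
python3 - <<'E'
from h import *
print(delta(.633,-.0931,.165,0),bot.get_obs()["eef_pos"])
E
```

```text
(array([13.66, 12.74,  0.61]), -0.006) [ 0.50472153 -0.228931    0.17078482]
```

send_rows:
  motion: "1 3.4 3.2 0 0; 1 6.8 6.4 0 0; 1 10.2 9.5 0 0; 1 13.5 12.7 0 0; 1 13.5 12.7 0 0"

```text
clock: 35.65
eef_pos: [0.634, -0.0881, 0.1671]
tool_rot: [0.705, 0.709, 0.001, -0.0]
ft_force: [-0.5, -0.0, -2.4]
grip_width: 0.0484
grasp_force: 63.2
```

send_rows:
  motion: "1 0 0 0 0; 1 0 0 0 0"

```text
clock: 35.85
eef_pos: [0.6299, -0.0938, 0.1679]
tool_rot: [0.708, 0.706, -0.001, -0.0]
ft_force: [-0.5, -0.4, -2.1]
grip_width: 0.049
grasp_force: 63.2
```

```bash
python3 - <<'E'
from h import *
print(delta(.632,-.0948,.035,0),bot.get_obs()["eef_pos"])
E
```

```text
(array([-0.09,  0.23, 13.29]), -0.003) [ 0.6298953  -0.09382573  0.16787699]
```

send_rows:
  motion: "1 -0.1 0 5 0; 1 -0.1 0 9 0; 1 -0.1 0 12 0; 1 -0.1 0 12.9 0; 1 -0.1 0 12.9 0"

```text
clock: 36.35
eef_pos: [0.629, -0.0953, 0.0381]
tool_rot: [0.708, 0.706, -0.001, -0.001]
ft_force: [-0.0, -0.2, -1.5]
grip_width: 0.0485
grasp_force: 63.2
```

send_rows:
  motion: "1 0 0 0 0; 1 0 0 0 0; 1 0 0 0 0; 1 0 0 0 0"

```text
clock: 36.75
eef_pos: [0.6317, -0.0943, 0.0407]
tool_rot: [0.708, 0.706, 0.001, 0.001]
ft_force: [0.4, -0.6, -1.9]
grip_width: 0.0486
grasp_force: 63.2
```

send_rows:
  motion: "1 0 0 0.5 0; 1 0 0 0.8 0; 1 0 0 0.8 0; 1 0 0 0.8 0; 1 0 0 0.8 0"

```text
clock: 37.25
eef_pos: [0.6313, -0.0942, 0.0329]
tool_rot: [0.708, 0.706, 0.0, 0.001]
ft_force: [-2.1, 0.3, 6.1]
grip_width: 0.0486
grasp_force: 64.1
```

send_rows:
  motion: "-1 0 0 0 0; -1 0 0 0 0; -1 0 0 0 0; -1 0 0 0 0"

```text
clock: 37.65
eef_pos: [0.6307, -0.0943, 0.031]
tool_rot: [0.708, 0.706, -0.0, -0.0]
ft_force: [-0.2, -0.2, -0.0]
grip_width: 0.0852
grasp_force: 0.0
```

send_rows:
  motion: "-1 0 0 -2 0; -1 0 0 -6 0; -1 0 0 -10 0; -1 0 0 -14 0; -1 0 0 -15 0"

```text
clock: 38.15
eef_pos: [0.6336, -0.0947, 0.1872]
tool_rot: [0.708, 0.706, 0.003, 0.004]
ft_force: [0.7, -0.2, 0.8]
grip_width: 0.0853
grasp_force: 0.0
```

```bash
python3 - <<'E'
from h import *
im,c=snap("wrist","w12"); b=boxes_of("wrist","shaker_mid"); print(b)
if b: print(fit(c,"shaker",b[0]["rect"],.008,(.63,-.09)))
print(delta(.574,-.2765,.19,0),bot.get_obs()["eef_pos"])
E
```

```text
[{'rect': [314.9, 186.1, 68.6, 77.8], 'conf': 0.62}]
(array([ 0.6308, -0.0916]), array([66.4, 76.6]))
(array([-18.21,  -5.8 ,  -0.62]), -0.002) [ 0.6323842  -0.09450579  0.18394135]
```

send_rows:
  motion: "-1 -4.6 -1.5 0 0; -1 -9.2 -2.9 0 0; -1 -13.8 -4.4 0 0; -1 -18.2 -5.8 0 0; -1 -18.2 -5.8 0 0"

```text
clock: 38.75
eef_pos: [0.5689, -0.2814, 0.1783]
tool_rot: [0.711, 0.704, -0.002, -0.002]
ft_force: [0.7, 0.4, -0.3]
grip_width: 0.0855
grasp_force: 0.0
```

send_rows:
  motion: "-1 0 0 0 0; -1 0 0 0 0"

```text
clock: 38.95
eef_pos: [0.572, -0.2751, 0.1796]
tool_rot: [0.708, 0.707, -0.0, -0.001]
ft_force: [0.5, -0.1, 0.2]
grip_width: 0.0852
grasp_force: 0.0
```

```bash
python3 - <<'E'
from h import *
print(delta(.574,-.2765,.038,0),bot.get_obs()["eef_pos"])
E
```

```text
(array([-0.17,  0.23, 14.16]), -0.001) [ 0.57204354 -0.27508288  0.17957649]
```

send_rows:
  motion: "-1 0 0.1 4 0; -1 0 0.1 8.5 0; -1 0 0.1 12 0; -1 0 0.1 14 0; -1 0 0.1 14 0"

```text
clock: 39.45
eef_pos: [0.5709, -0.2726, 0.0366]
tool_rot: [0.707, 0.707, -0.001, -0.004]
ft_force: [-0.2, 0.2, -0.7]
grip_width: 0.0851
grasp_force: 0.0
```

send_rows:
  motion: "-1 0 0 0 0; -1 0 0 0 0; 1 0 0 0 0; 1 0 0 0 0; 1 0 0 0 0"

```text
clock: 39.95
eef_pos: [0.5741, -0.2766, 0.0428]
tool_rot: [0.708, 0.706, 0.0, 0.001]
ft_force: [-0.4, -0.3, 1.2]
grip_width: 0.0485
grasp_force: 61.5
```

send_rows:
  motion: "1 0 0 0 0; 1 0 0 0 0; 1 0 0 0 0"

```text
clock: 40.25
eef_pos: [0.574, -0.2766, 0.0428]
tool_rot: [0.708, 0.706, 0.0, 0.001]
ft_force: [-1.1, -0.1, 6.1]
grip_width: 0.0481
grasp_force: 61.2
```

send_rows:
  motion: "1 0 0 -4 0; 1 0 0 -9 0; 1 0 0 -13 0; 1 4.5 0.8 -13 0; 1 9 1.6 -13 0"

```text
clock: 40.75
eef_pos: [0.5904, -0.187, 0.173]
tool_rot: [0.709, 0.705, 0.001, 0.002]
ft_force: [0.8, -0.1, -2.8]
grip_width: 0.048
grasp_force: 62.8
```

send_rows:
  motion: "1 4.7 0.8 0 0; 1 9.4 1.7 0 0; 1 14.1 2.5 0 0; 1 18.8 3.3 0 0; 1 22.2 3.9 0 0"

```text
clock: 41.25
eef_pos: [0.6287, 0.0388, 0.1705]
tool_rot: [0.707, 0.707, -0.0, -0.001]
ft_force: [0.8, 0.9, -1.7]
grip_width: 0.0481
grasp_force: 62.8
```

send_rows:
  motion: "1 0 0 0 0; 1 0 0 0 0; 1 0 0 0 0"

```text
clock: 41.55
eef_pos: [0.6286, 0.0347, 0.1707]
tool_rot: [0.708, 0.706, -0.001, -0.0]
ft_force: [0.3, -0.3, -1.9]
grip_width: 0.0483
grasp_force: 62.8
```

```bash
python3 - <<'E'
from h import *
print(delta(.6295,.0356,.038,0),bot.get_obs()["eef_pos"])
snap("wrist","w13")
E
```

```text
(array([ 0.09,  0.11, 13.27]), -0.003) [0.62860595 0.03474116 0.1706789 ]
```

View pics/w13.png

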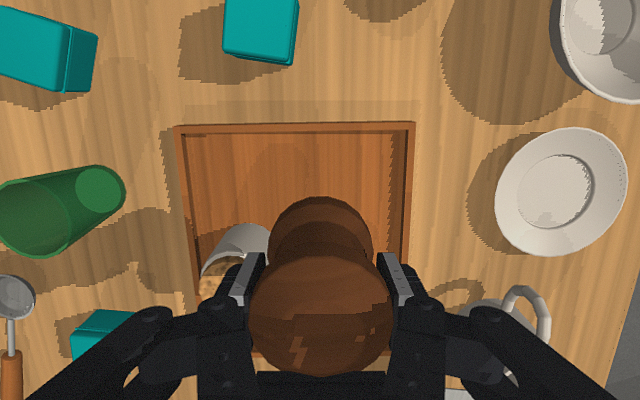

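The mill hangs upright between the pads and the tray spot below it is free.

send_rows:
  motion: "1 0 0 5 0; 1 0 0 9 0; 1 0 0 12 0; 1 0 0 12.9 0; 1 0 0 12.9 0"

```text
clock: 42.1
eef_pos: [0.6278, 0.0344, 0.0408]
tool_rot: [0.708, 0.706, -0.001, -0.001]
ft_force: [0.7, 0.4, -2.6]
grip_width: 0.0482
grasp_force: 62.8
```

send_rows:
  motion: "1 0 0 0 0; 1 0 0 0 0; 1 0 0 0 0; 1 0 0 0 0"

```text
clock: 42.5
eef_pos: [0.63, 0.0358, 0.0437]
tool_rot: [0.708, 0.706, 0.001, 0.001]
ft_force: [-0.2, -0.6, -2.6]
grip_width: 0.0481
grasp_force: 62.8
```

send_rows:
  motion: "1 0 0 0.5 0; 1 0 0 0.8 0; 1 0 0 0.8 0; 1 0 0 0.8 0; 1 0 0 0.8 0"

```text
clock: 43.0
eef_pos: [0.6295, 0.0359, 0.0358]
tool_rot: [0.708, 0.706, 0.001, 0.0]
ft_force: [-3.0, -0.4, 5.7]
grip_width: 0.0485
grasp_force: 63.2
```

send_rows:
  motion: "-1 0 0 0 0; -1 0 0 0 0; -1 0 0 0 0; -1 0 0 0 0"

```text
clock: 43.4
eef_pos: [0.629, 0.0357, 0.034]
tool_rot: [0.708, 0.706, -0.0, -0.0]
ft_force: [0.4, -0.1, -0.1]
grip_width: 0.0855
grasp_force: 0.0
```

send_rows:
  motion: "-1 0 0 -2 0; -1 0 0 -6 0; -1 0 0 -10 0; -1 0 0 -14 0; -1 0 0 -18 0"

```text
clock: 43.9
eef_pos: [0.6289, 0.0357, 0.2157]
tool_rot: [0.708, 0.706, -0.0, -0.0]
ft_force: [0.2, 0.5, 1.1]
grip_width: 0.0851
grasp_force: 0.0
```

send_rows:
  motion: "-1 -2.5 -2.5 -5 0; -1 -2.5 -2.5 -5 0; -1 -2.5 -2.5 -5 0; -1 -2.5 -2.5 -5 0; -1 -2.5 -2.5 -5 0"

```text
clock: 44.4
eef_pos: [0.6034, 0.0112, 0.2617]
tool_rot: [0.708, 0.707, -0.001, -0.001]
ft_force: [-0.8, -0.2, -0.7]
grip_width: 0.0852
grasp_force: 0.0
```

```bash
python3 - <<'E'
from h import *
im,c=snap("wrist","w14")
for n,g in [("mill",(.63,.036)),("shaker",(.63,-.09)),("jar",(.565,-.027))]:
    b=boxes_of("wrist",n+"_mid")
    if b: print(n,b[0]["conf"],fit(c,n,b[0]["rect"],.008,g))
print(bot.get_obs()["eef_pos"],bot.get_obs()["clock"])
E
```

```text
mill 0.95 (array([0.6291, 0.0356]), array([53.5, 57.7]))
shaker 0.8 (array([ 0.6317, -0.0915]), array([48.2, 65.6]))
jar 0.9 (array([ 0.5618, -0.0287]), array([56.9, 67.8]))
[0.60373129 0.01115711 0.26262012] 44.6
```

View pics/w14.png

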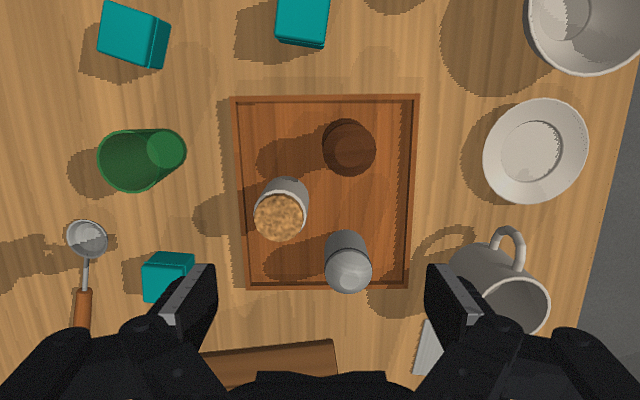

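All three stand upright on the tray within about 5 mm of where they started, and the glass hasn't moved. Handing in.

```bash
python3 -c "
from workcell import workorder
print(workorder.job_done())"
```

```text
the job is handed in; nothing more can be done
None
```

I handed the job in at about 45 s; no verdict came back. By my last camera checks, the tin stands about 2 mm from the middle of the scale platform; the mill, shaker and jar are upright on the tray within about 5 mm of where they started; and the glass has not moved.

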